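# Run the vial mixer on its spring-return dial

## Robot

A 6-joint arm with a two-finger parallel gripper is mounted at the origin on a cart in front of the work surface, level with it; the furniture and walls round the work are solid. World frame = base frame: x ahead of the robot, y to its left, z up, the work surface at z = 0. Lengths are in mm, angles in degrees, forces in N, time in s.
With the tool pointing down it reaches from about 350 to 850 mm from the base axis. Payload 8.1 kg.
Tool frame: the origin (TCP) lies at the very end of the fingers, on their centre line; the grasp point (between the pads) lies 19 mm behind it; z points along the fingers, y is the direction in which the jaws open and shut (so a half turn about z gives the same grasp; the last joint's range is limited). The gripper opens to 85 mm and grips with 20 to 120 N. Pads are 22 mm wide; open, the fingers measure 114 mm over their backs; the gripper's body (76 mm by 85 mm) begins 54 mm behind the grasp point. The pads swing forward as they close: fully open they stand 13 mm farther back than shut.
Start: joints at [-78.06, 7.471, 85.268, -0, 87.261, -4.893], TCP at [173.775, -574.289, 206.692] pointing down, gripper open.
Joint ranges: [-169.43, 169.43], [-51.17, 129.36], [1.28, 143.12], [-76.62, 256.62], [0, 156.53], [-152.29, 152.29]. Speed limits (degrees/s): [136.94, 136.94, 159.86, 180, 180, 180].

## Interface

Orientations are given as [roll, pitch, yaw] about the fixed x, y, z axes, in that order (R = Rz(yaw) Ry(pitch) Rx(roll)).
In Python, from bench import r, eyes gives the robot as it stands. The module is installed in compiled form; this text tells all that it offers.
- The arm moves only by the tool play_rows, never from a script. Its argument "deltas" is a list of rows, each a list of 3 entries, a list of its own where there are three numbers: the shift along the tool's x, y, z in m, then the turn, a rotation vector about the tool's x, y, z in rad, then the closure, from 0 (fully open) to 1 (shut). A call has 1 to 8 rows; each row shifts and turns the pose as measured when the row begins, along the tool's axes as they then stand; what a row does not reach is not made up. A row lasts 1/8 s, in which the tool goes at most 62.5 mm and 10.7 degrees, less where a joint would pass 70% of its speed; a pose out of reach is approached as far as the arm can. A call with a gripper value outside its range is refused whole. The fingers move at their own pace and stop on an object; "force" is the grip in N (left out, the last holds). Time passes only in rows, so rows that do not move let the fingers close. It gives the time, the measured TCP pose, the force and the opening at its end, in the units of the state.
- r.sense(): the state, without advancing time (a new reading comes with each control period).
- eyes.snapshot(name): name is "side" or "top"; returns the picture (384x512x3 uint8, red, green, blue); there is no depth.
- eyes.get_calibration(name): a dict with "mtx" (3x3 intrinsics, pixels), "D" ([k1, k2, p1, p2, k3] as OpenCV has them; the pictures are not rectified), "R" (3x3) and "t" (3): a world point X has camera coordinates R X + t. Camera axes: x right, y down, z forward; pixel columns grow to the right and rows downward; lengths in mm; the calibration is good to about 2 mm. A picture is of the moment at which its call begins. get_calibration takes no time and is no camera call.
- r.hand_in(): hands the job in, once; it reports no verdict.
The state is a dict: "time": time; "joint_pos": joint angles; "qd": joint speeds; "joint_efforts": joint torques, N m; "tool_pos": TCP position; "tcp_rot": TCP orientation; "ft_force": force on the tool from outside, world axes, zero at the start; "wrist_torque": the same for the moment, N m; "finger_gap": finger opening in mm.
Only numpy, scipy, OpenCV 4.12 (cv2) and the standard library are available. Lean on these libraries where they do the work, as an engineer would, in place of code of your own. Each camera call takes 0.05 s, during which the arm holds its last target. There are 200 camera calls.

## Task

The small box left standing on the bench mixer is in the way of its dial: lift it off and stand it upright on the worktop. Then take the spring-return dial by its bar and turn it clockwise (seen from above), past the first two click stops to the third and not on towards the fourth, and hold it there against the spring. Finish while still holding the dial at the third stop; leave the vial in the mixer and the other things where they are.

Things in the scene. Friction and masses are not known exactly. Their poses are not given: they have to be found in the camera images.
- mixer: Fixed off-white mixer, 200 (x) by 150 (y) by 50 mm high, flat deck. Origin: centre of underside, on the worktop; -x end, with the dial, faces roughly to the robot. Dial axis vertical at x -55, y -25 mm; rubber cup (radius 20, 22 mm high) at x +55, y 0 holds the vial, cap top 122 mm above the worktop. Five flat marks round the dial: rest towards +x, then stops 1 to 4, each 20 deg further clockwise.
- dial_grip (a point): Point on the black dial's vertical axis, 74 mm above the worktop; turns with it. Disc of radius 24 mm, up to 57 mm above the worktop, and on it an upright grip bar 44 mm long (this point's x), 10 mm thick (its y), top 88 mm above the worktop. A white line on top of the bar marks its pointer (+x) end, which points at the marks. At rest the bar lies along the mixer's x.
- dial (a joint): Dial angle, rad: 0 at rest, grows clockwise seen from above. Click stops at 0.349, 0.698, 1.047 (third), 1.396 (fourth); end of travel 1.45. A return spring (0.03 Nm at rest, 0.06 Nm at the third stop, clicks add or take 0.018 Nm between stops) turns it back to 0 when let go; the stops do not keep it. One grasp is enough to reach the third stop.
- carton: Light-blue carton, 50 (x) by 34 (y) by 80 mm high, 20 to 50 g, standing on the mixer's deck beside the dial, on the mixer's +y side; bottom 50 mm above the worktop, side a few mm from the dial's disc. Origin: centre of its underside; z up. The worktop from x = 0.45 to 0.60, y = -0.27 to -0.19 m is always clear for it.
- loaded_vial: Screw-cap vial, 31 mm diameter, 67 mm high, standing in the mixer's rubber cup; stays there. Origin: centre of its underside.
- spare_vial_a: Bystander: screw-cap vial, 36 mm diameter, 56 mm high, standing on the worktop well to the right of the mixer. Origin: centre of its underside.
- spare_vial_b: Bystander: screw-cap vial, 28 mm diameter, 59 mm high, standing on the worktop to the left of the mixer. Origin: centre of its underside.
Mind the look-alikes: they are no part of the job. Leave any green look-alike of the carton alone.

How it is judged (in metres and radians):
On the way, in this order (a step that is already met when the one before it is completed fails the run):
1. the carton stands upright on the worktop, let go, and the dial is at rest (height (world z) of carton below 0.006 m and angle between carton's own z axis and vertical below 0.1 rad and contact force between carton and the fingers below 0.05 N and value of joint dial below 0.15 rad), for 0.2 s.
2. the dial is held at the third stop by the fingers (value of joint dial between 0.9 and 1.19 rad and contact force between the fingers and dial above 0.3 N), for 0.3 s.
At the end, for the whole second after the job is handed in: The fingers still hold the dial between 0.90 and 1.19 rad (third stop, 1.047 rad, within about 8 degrees) through the last second; the carton stands upright (within 0.1 rad) on the worktop, at rest and touched by nothing of the robot; the vial stands in the mixer's cup (all of step 2 and height (world z) of carton below 0.006 m and angle between carton's own z axis and vertical below 0.1 rad and contact force between carton and the arm below 0.05 N and contact force between carton and the fingers below 0.05 N and linear speed of carton below 0.02 m/s and horizontal distance between loaded_vial and mixer below 0.065 m and angle between loaded_vial's own z axis and vertical below 0.25 rad); the arm keeps its last pose, push and grip.
It fails at once if the dial is turned on towards the fourth stop (value of joint dial above 1.28 rad).
It fails at once if the carton is tipped over (angle between carton's own z axis and vertical above 0.7 rad).
It fails at once if a bystander vial is moved or the loaded vial is pulled out of its cup (distance of any of spare_vial_a, spare_vial_b from where it was at the start of the episode above 0.03 m or distance of loaded_vial from where it was at the start of the episode above 0.02 m).
It also fails if it takes over 54 s, if anything falls off the work surface, if the arm or the gripper's body presses on something with over 40 N, if the wrist force passes 120 N, or if a joint passes its speed limit or range.

## Working session

There is one attempt and no reset: what is moved stays moved. The work goes in short steps, Python scripts to look and compute and a tool call to move; the robot and the scene stay as the last step left them, time stands still between calls to the robot, and variables do not carry over. Pictures are saved under pics/ and viewed, about 8 in all and at most 12, crops included, and the job is handed in when it is done.

Besides the shell and the picture viewer there is one more tool, called after "Emit:" in YAML: its name, and indented under it one key for each argument. play_rows: Moves the arm, as the interface text tells. Its arguments: {"type":"object","properties":{"deltas":{"type":"array"},"force":{"type":"number"}},"required":["deltas"]}

```bash
mkdir -p pics; python3 - <<'E'
from bench import r, eyes
import cv2, numpy as np
np.set_printoptions(precision=3,suppress=True)
for n in ("top","side"):
    im=eyes.snapshot(n); cv2.imwrite(f"pics/{n}0.png",cv2.resize(im[:,:,::-1],None,fx=1.5,fy=1.5))
    cv2.imwrite(f"pics/{n}0_raw.png",im[:,:,::-1])
    c=eyes.get_calibration(n); print(n,c)
    print("campos",-np.array(c["R"]).T@np.array(c["t"]))
print(r.sense())
E
```

```text
top {'mtx': array([[346.828,   0.   , 249.944],
       [  0.   , 346.828, 190.394],
       [  0.   ,   0.   ,   1.   ]]), 'D': array([0.03, 0.  , 0.  , 0.  , 0.  ]), 'R': array([[ 0.012, -1.   , -0.015],
       [-0.981, -0.008, -0.196],
       [ 0.196,  0.017, -0.98 ]]), 't': array([-28.032, 574.169, 895.674])}
campos [387.876 -38.708 990.324]
side {'mtx': array([[474.202,   0.   , 255.13 ],
       [  0.   , 474.202, 177.664],
       [  0.   ,   0.   ,   1.   ]]), 'D': array([-0.046,  0.   ,  0.   ,  0.   ,  0.   ]), 'R': array([[-0.925, -0.379, -0.007],
       [-0.243,  0.605, -0.758],
       [ 0.291, -0.7  , -0.652]]), 't': array([ 498.028,  207.249, 1096.948])}
campos [191.377 831.241 875.61 ]
{'time': 0.1, 'joint_pos': array([-78.059,   7.511,  85.322,   0.002,  87.264,  -4.891]), 'qd': array([-0.   , -0.15 , -0.157, -0.037,  0.033,  0.03 ]), 'joint_efforts': array([  0.002, -57.095, -50.194,  -0.   ,   0.008,   0.   ]), 'tool_pos': array([ 173.681, -573.746,  205.753]), 'tcp_rot': array([-179.903,   -0.01 ,   16.832]), 'ft_force': array([-0.517, -0.039, -0.085]), 'wrist_torque': array([0.029, 0.008, 0.011]), 'finger_gap': 85.65201922411825}
```

View pics/top0.png

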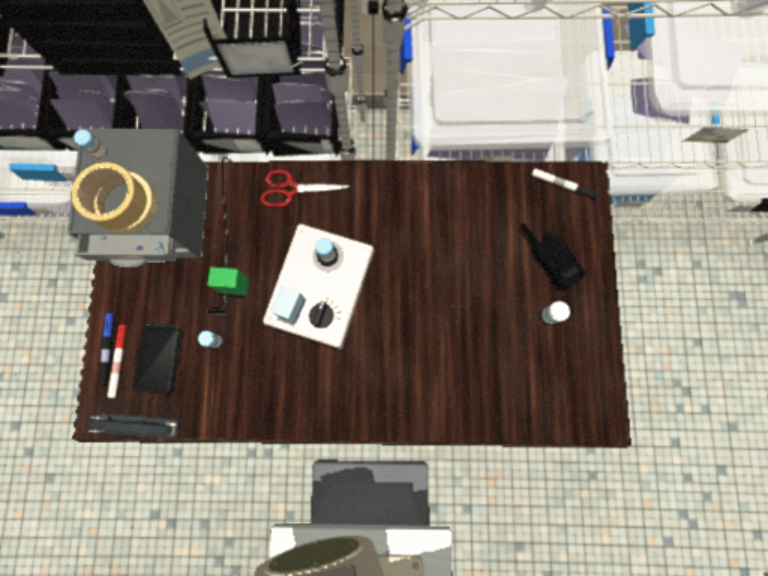

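View pics/side0.png

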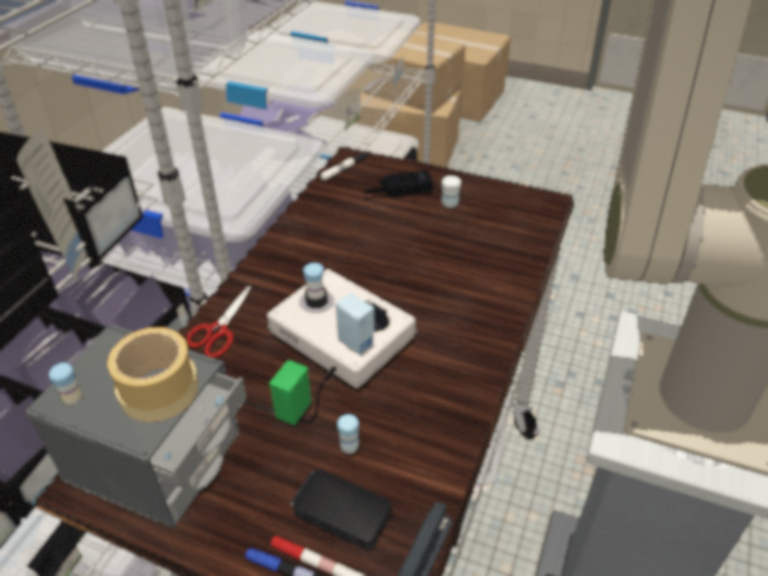

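Top view (shown at 1.5x): mixer at (320,287), dial at (321,315). Things that could pass for the carton are the light-blue box at (288,304), the green box (228,282) and the blue vial caps at (325,247), (208,340) and (85,140). I choose the light-blue box on the deck beside the dial. In the side view it is at (355,322).

```bash
cat > h.py <<'E'
from bench import r, eyes
import cv2, numpy as np
np.set_printoptions(precision=1,suppress=True)
C={n:eyes.get_calibration(n) for n in("top","side")}
def cast(n,px,z):
    c=C[n]; R=np.array(c["R"]);t=np.array(c["t"])
    u=cv2.undistortPoints(np.float64(px).reshape(-1,1,2),c["mtx"],c["D"]).reshape(-1,2)
    d=np.c_[u,np.ones(len(u))]@R; o=-R.T@t
    return o+d*((z-o[2])/d[:,2])[:,None]
def proj(n,X):
    c=C[n]; return cv2.projectPoints(np.float64(X).reshape(-1,1,3),cv2.Rodrigues(np.array(c["R"]))[0],np.array(c["t"]),c["mtx"],c["D"])[0].reshape(-1,2)
E
python3 - <<'E'
from h import *
t=cv2.imread("pics/top0_raw.png"); s=cv2.imread("pics/side0_raw.png")
# mixer deck (z=50)
def big(m): 
    k,_=cv2.findContours(m,cv2.RETR_EXTERNAL,cv2.CHAIN_APPROX_NONE); return max(k,key=cv2.contourArea)
roi=np.zeros(t.shape[:2],np.uint8); roi[145:240,170:255]=255
hsv=cv2.cvtColor(t,cv2.COLOR_BGR2HSV)
m=((hsv[...,2]>150)&(roi>0)).astype(np.uint8)
P=cast("top",big(m),50)[:,:2]
rect=cv2.minAreaRect(P.astype(np.float32)); print("mixer",rect)
# carton
mb=(cv2.inRange(hsv,(90,35,120),(125,255,255))&roi); mb[:175]=0
k=big(mb); print("carton blob",cv2.boundingRect(k),cv2.contourArea(k))
rc=cv2.minAreaRect(cast("top",k,130)[:,:2].astype(np.float32)); print("carton@130",rc)
a=cv2.resize(t[140:240,165:265],(580,580),interpolation=cv2.INTER_CUBIC)
cv2.imwrite("pics/crop1.png",a)
b=cv2.resize(s[170:265,170:285],(0,0),fx=6,fy=6,interpolation=cv2.INTER_CUBIC); cv2.imwrite("pics/crop2.png",b)
E
```

```text
mixer ((578.8907470703125, 82.68507385253906), (150.74034118652344, 199.8889923095703), 72.82839965820312)
carton blob (193, 207, 2, 4) 1.0
carton@130 ((512.0140380859375, 116.99356079101562), (2.279606819152832, 7.834161281585693), 65.7751693725586)
```

View pics/crop1.png

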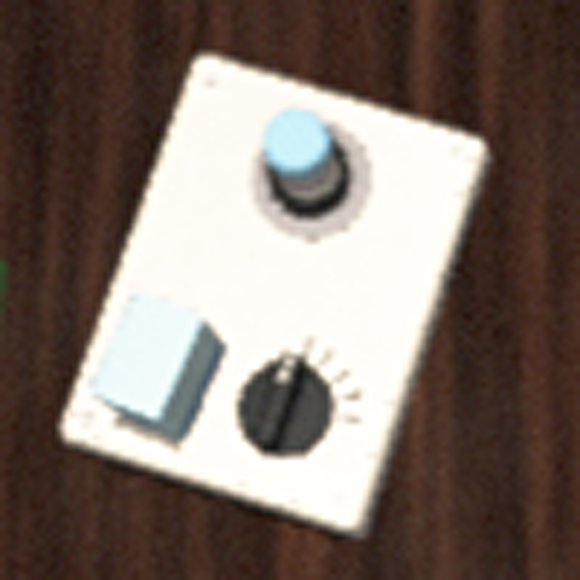

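```bash
python3 - <<'E'
from h import *
t=cv2.imread("pics/top0_raw.png")
f=lambda p:(np.array(p,float)+.5)/5.8-.5+[165,140]
c=cast("top",f([(138,296),(202,322),(160,420),(93,392)]),130)[:,:2]
print("carton top",c,c.mean(0),[np.linalg.norm(c[i]-c[i-1]) for i in range(4)])
for a,b in((3,0),(2,1)): d=c[b]-c[a]; print("yaw",np.degrees(np.arctan2(d[1],d[0])))
print(cv2.minAreaRect(c.astype(np.float32)))
g=cv2.cvtColor(t,cv2.COLOR_BGR2HSV)
roi=np.zeros(t.shape[:2],np.uint8); roi[195:223,204:226]=1
m=((g[...,2]<110)&(roi>0)).astype(np.uint8); k=max(cv2.findContours(m,0,1)[0],key=cv2.contourArea)
(u,v),rad=cv2.minEnclosingCircle(k); print("dial px",u,v,rad,cast("top",[(u,v)],60), "bar",cast("top",f([(290,360),(278,452),(298,452)]),88))
E
```

```text
carton top [[557.8 132.5]
 [546.5 104.1]
 [503.4 120.5]
 [515.3 150. ]] [530.8 126.8] [np.float64(45.983154149298564), np.float64(30.6204375909971), np.float64(46.16284059705191), np.float64(31.890981499679977)]
yaw -22.384663813574793
yaw -20.8054988277875
((530.747314453125, 126.59398651123047), (31.890981674194336, 46.152931213378906), 68.008056640625)
dial px 213.5 209.6999969482422 8.095780372619629 [[519.6  75.8  60. ]] bar [[537.   70.2  88. ]
 [495.   74.3  88. ]
 [495.1  65.3  88. ]]
```

View pics/crop2.png

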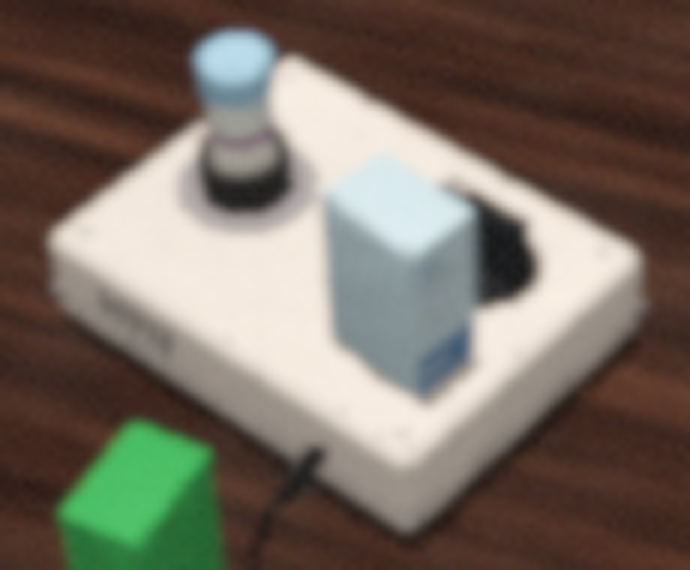

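Emit:
play_rows:
  deltas:
    - [[0.04,-0.042,0],[0,0,0],0]
    - [[0.04,-0.042,0],[0,0,0],0]
    - [[0.04,-0.042,0],[0,0,0],0]
    - [[0.04,-0.042,0],[0,0,0],0]
    - [[0.04,-0.042,0],[0,0,0],0]
    - [[0.04,-0.042,0],[0,0,0],0]
    - [[0.04,-0.042,0],[0,0,0],0]
    - [[0.04,-0.042,0],[0,0,0],0]
  force: 30

```text
time: 1.1
tool_pos: [385.6, -148.6, 202.6]
tcp_rot: [-179.5, -0.0, 16.4]
ft_force: [1.0, -1.2, 0.8]
finger_gap: 85.0
```

Emit:
play_rows:
  deltas:
    - [[0,0,0],[0,0,-0.18],0]
    - [[0,0,0],[0,0,-0.18],0]
    - [[0,0,0],[0,0,-0.18],0]
    - [[0,0,0],[0,0,-0.18],0]
    - [[0,0,0],[0,0,-0.18],0]
    - [[0,0,0],[0,0,0],0]

```text
time: 1.85
tool_pos: [386.1, -142.0, 200.4]
tcp_rot: [-179.5, -0.5, 69.9]
ft_force: [-1.3, 0.7, 0.9]
finger_gap: 85.3
```

```bash
cat >> h.py <<'E'
from scipy.spatial.transform import Rotation as Ro
def go(x,y,z,yaw):
    s=r.sense(); R=Ro.from_euler("xyz",s["tcp_rot"],degrees=True); G=Ro.from_euler("xyz",[180,0,yaw],degrees=True)
    print("t",s["time"],"at",s["tool_pos"],s["tcp_rot"],"gap",round(s["finger_gap"],1),"F",s["ft_force"])
    print("shift mm",R.inv().apply(np.array([x,y,z])-s["tool_pos"]),"turn rad",np.round((R.inv()*G).as_rotvec(),3))
E
python3 - <<'E'
from h import *
go(531,127,200,68.5)
f=lambda p:(np.array(p,float)+.5)/6-.5+[170,170]
c=cast("side",f([(327,198),(385,157),(478,210),(415,255)]),130)[:,:2]
print(c,c.mean(0),[np.linalg.norm(c[i]-c[i-1]) for i in range(4)],cv2.minAreaRect(c.astype(np.float32)))
b=cast("side",f([(335,340),(425,400),(470,360)]),50);print(b)
E
```

```text
t 1.85 at [ 386.1 -142.   200.4] [-179.5   -0.5   69.9] gap 85.3 F [-1.3  0.7  0.9]
shift mm [302.4  43.4   2.5] turn rad [-0. -0.  0.]
[[557.3 137.5]
 [546.2 108.5]
 [501.6 122.2]
 [514.  153. ]] [529.8 130.3] [np.float64(45.998795275382626), np.float64(31.069713656885177), np.float64(46.685076484447656), np.float64(33.24458895335628)] ((529.4547729492188, 129.8503875732422), (33.22210693359375, 47.22169494628906), 70.27216339111328)
[[558.8 136.   50. ]
 [512.8 152.   50. ]
 [504.8 125.9  50. ]]
```

Emit:
play_rows:
  deltas:
    - [[0.05,0.007,0],[0,0,0],0]
    - [[0.05,0.007,0],[0,0,0],0]
    - [[0.05,0.007,0],[0,0,0],0]
    - [[0.05,0.007,0],[0,0,0],0]
    - [[0.05,0.007,0],[0,0,0],0]
    - [[0.04,0.006,0],[0,0,0],0]
    - [[0,0,0],[0,0,0],0]

```text
time: 2.72
tool_pos: [531.7, 121.1, 200.5]
tcp_rot: [-179.5, -0.4, 67.5]
ft_force: [-0.2, -0.7, 0.1]
finger_gap: 85.1
```

```bash
sed -i 's/np.round((R.inv()\*G).as_rotvec(),3)/[round(float(v),3) for v in (R.inv()*G).as_rotvec()]/' h.py
python3 - <<'E'
from h import *
go(530.5,128.5,150,69.5)
E
```

```text
t 2.725 at [531.7 121.1 200.5] [-179.5   -0.4   67.5] gap 85.1 F [-0.2 -0.7  0.1]
shift mm [ 6.1 -3.5 50.6] turn rad [-0.009, -0.006, -0.034]
```

Emit:
play_rows:
  deltas:
    - [[0.006,-0.0035,0.02],[-0.009,-0.006,-0.034],0]
    - [[0,0,0.03],[0,0,0],0]
    - [[0,0,0],[0,0,0],0]

```text
time: 3.1
tool_pos: [529.9, 127.1, 149.2]
tcp_rot: [-180.0, 0.1, 68.9]
ft_force: [0.2, 0.3, 0.7]
finger_gap: 85.3
```

```bash
python3 - <<'E'
from h import *
go(530.5,128.5,86,69.5)
ims=[]
for n,(a,b,c,d) in(("top",(140,240,165,265)),("side",(150,265,170,290))):
    im=eyes.snapshot(n)[a:b,c:d,::-1]; ims.append(cv2.resize(im,(390,390),interpolation=cv2.INTER_CUBIC))
cv2.imwrite("pics/chk1.png",np.hstack(ims))
E
```

```text
t 3.1 at [529.9 127.1 149.2] [-180.     0.1   68.9] gap 85.3 F [0.2 0.3 0.7]
shift mm [ 1.7  0.1 63.2] turn rad [-0.0, 0.001, -0.01]
```

View pics/chk1.png

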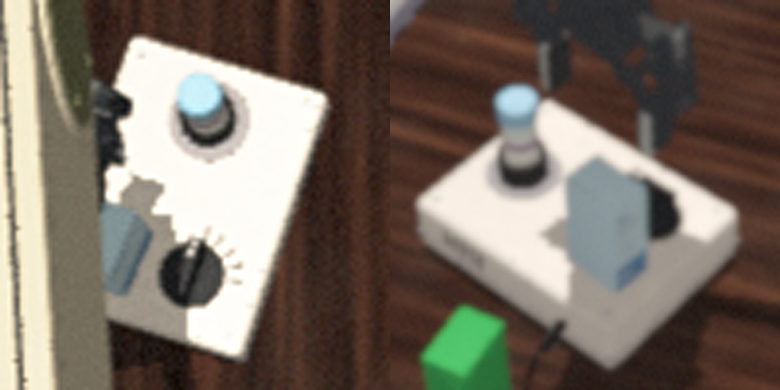

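The gripper is over the carton. In the right (side) panel the fingers at (553,70) and (648,140) straddle its long sides, with the carton top at (608,180), and the dial and vial are clear. I'm lowering now.

Emit:
play_rows:
  deltas:
    - [[0.0015,0,0.02],[0,0,-0.01],0]
    - [[0,0,0.02],[0,0,0],0]
    - [[0,0,0.02],[0,0,0],0]
    - [[0,0,0.003],[0,0,0],0]
    - [[0,0,0],[0,0,0],0]

```text
time: 3.82
tool_pos: [535.9, 128.2, 90.2]
tcp_rot: [179.4, -0.3, 69.4]
ft_force: [0.3, 0.2, 0.8]
finger_gap: 85.2
```

Emit:
play_rows:
  deltas:
    - [[0,0,0],[0,0,0],0.5]
    - [[0,0,0],[0,0,0],0.6]
    - [[0,0,0],[0,0,0],0.7]
    - [[0,0,0],[0,0,0],0.7]
    - [[0,0,0],[0,0,0],0.7]
  force: 25

```text
time: 4.45
tool_pos: [537.7, 128.4, 92.9]
tcp_rot: [179.2, -0.4, 69.4]
ft_force: [-0.3, -0.2, 0.1]
finger_gap: 49.4
```

Emit:
play_rows:
  deltas:
    - [[0,0,-0.025],[0,0,0],0.8]
    - [[0,0,-0.025],[0,0,0],0.8]
    - [[0,0,-0.025],[0,0,0],0.8]
    - [[0,0,-0.025],[0,0,0],0.8]
    - [[0,0,0],[0,0,0],0.8]

```text
time: 5.08
tool_pos: [535.2, 128.1, 194.4]
tcp_rot: [179.3, -0.3, 69.4]
ft_force: [1.3, -0.2, -0.7]
finger_gap: 49.5
```

```bash
python3 - <<'E'
from h import *
go(525,-230,190,69.5)
im=eyes.snapshot("side")[80:290,130:410,::-1]
cv2.imwrite("pics/chk2.png",cv2.resize(im,None,fx=2,fy=2))
E
```

```text
t 5.075 at [535.2 128.1 194.4] [179.3  -0.3  69.4] gap 49.5 F [ 1.3 -0.2 -0.7]
shift mm [-338.8  116.4    4. ] turn rad [0.012, -0.005, -0.002]
```

View pics/chk2.png

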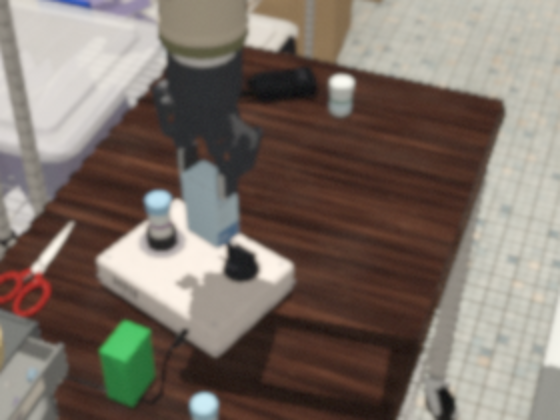

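The carton is lifted and upright in the jaws at (210,205), clear of the vial and dial. I'm carrying it to the clear area.

Emit:
play_rows:
  deltas:
    - [[-0.02,0.007,0],[0.012,-0.005,0],0.8]
    - [[-0.04,0.014,0],[0,0,0],0.8]
    - [[-0.045,0.0155,0],[0,0,0],0.8]
    - [[-0.045,0.0155,0],[0,0,0],0.8]
    - [[-0.045,0.0155,0],[0,0,0],0.8]
    - [[-0.045,0.0155,0],[0,0,0],0.8]
    - [[-0.045,0.0155,0],[0,0,0],0.8]
    - [[-0.03,0.01,0],[0,0,0],0.8]

```text
time: 6.12
tool_pos: [518.3, -211.1, 176.6]
tcp_rot: [-178.8, 0.2, 69.7]
ft_force: [1.0, -0.3, 1.3]
finger_gap: 49.4
```

```bash
python3 - <<'E'
from h import *
go(525,-230,60,69.5)
E
```

```text
t 6.125 at [ 518.3 -211.1  176.6] [-178.8    0.2   69.7] gap 49.4 F [ 1.  -0.3  1.3]
shift mm [-15.1  15.3 116.3] turn rad [-0.022, 0.003, 0.004]
```

Emit:
play_rows:
  deltas:
    - [[-0.013,0.011,0.02],[-0.022,0.003,0.004],0.8]
    - [[0,0,0.03],[0,0,0],0.8]
    - [[0,0,0.03],[0,0,0],0.8]
    - [[0,0,0.025],[0,0,0],0.8]
    - [[0,0,0.01],[0,0,0],0.8]
    - [[0,0,0],[0,0,0],0.8]

```text
time: 6.88
tool_pos: [517.2, -228.2, 47.9]
tcp_rot: [-179.3, -0.1, 69.2]
ft_force: [1.1, 1.1, 0.9]
finger_gap: 49.0
```

```bash
python3 - <<'E'
from h import *
go(525,-230,44,69.5)
im=eyes.snapshot("side"); cv2.imwrite("pics/chk3_raw.png",im[:,:,::-1])
t=eyes.snapshot("top"); cv2.imwrite("pics/chk3_top.png",t[:,:,::-1])
cv2.imwrite("pics/chk3.png",cv2.resize(im[90:230,220:340,::-1],None,fx=4,fy=4,interpolation=cv2.INTER_CUBIC))
print(proj("side",[[525,-230,0],[525,-230,80]]))
E
```

```text
t 6.875 at [ 517.2 -228.2   47.9] [-179.3   -0.1   69.2] gap 49.0 F [1.1 1.1 0.9]
shift mm [1.1 8.  3.8] turn rad [-0.012, -0.001, -0.006]
[[288.5 157.7]
 [289.6 135.8]]
```

View pics/chk3.png

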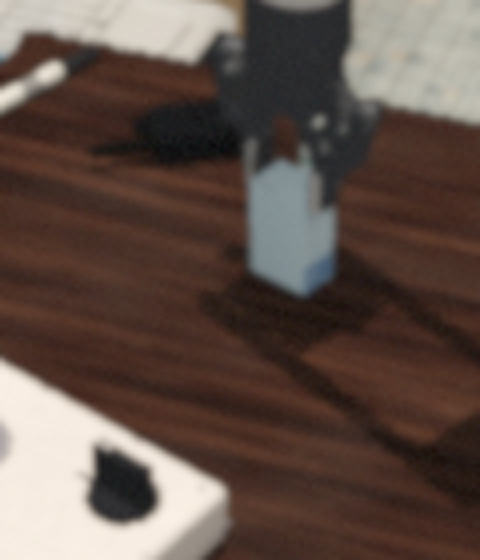

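The carton is upright just above the worktop, its lower corner at (300,295) and its shadow close by. I'm lowering it gently until contact.

Emit:
play_rows:
  deltas:
    - [[0,0,0.002],[-0.012,0,0],0.8]
    - [[0,0,0.002],[0,0,0],0.8]
    - [[0,0,0],[0,0,0],0.8]

```text
time: 7.35
tool_pos: [520.3, -229.8, 48.4]
tcp_rot: [179.5, -0.0, 69.2]
ft_force: [-0.0, -0.8, -0.1]
finger_gap: 49.3
```

Emit:
play_rows:
  deltas:
    - [[0,0,0.004],[0.005,0,0],0.8]
    - [[0,0,0.003],[0,0,0],0.8]

```text
time: 7.6
tool_pos: [520.9, -230.1, 42.0]
tcp_rot: [179.7, -0.0, 69.2]
ft_force: [-8.5, 2.2, 24.2]
finger_gap: 49.5
```

Emit:
play_rows:
  deltas:
    - [[0,0,0.003],[0,0,0],0.8]

```text
time: 7.72
tool_pos: [521.1, -230.5, 41.9]
tcp_rot: [179.7, 0.0, 69.2]
ft_force: [-18.7, 10.1, 44.3]
finger_gap: 49.4
```

```bash
python3 - <<'E'
from h import *
import time
go(525,-230,42,69.5)
E
```

```text
t 7.725 at [ 521.1 -230.5   41.9] [179.7   0.   69.2] gap 49.4 F [-18.7  10.1  44.3]
shift mm [ 1.9  3.5 -0.1] turn rad [0.005, 0.001, -0.005]
```

Emit:
play_rows:
  deltas:
    - [[0,0,0],[0,0,0],0.8]
    - [[0,0,0],[0,0,0],0.3]
    - [[0,0,0],[0,0,0],0]
    - [[0,0,0],[0,0,0],0]
    - [[0,0,0],[0,0,0],0]

```text
time: 8.35
tool_pos: [521.1, -230.5, 41.6]
tcp_rot: [179.8, 0.0, 69.2]
ft_force: [-0.2, 0.0, -0.2]
finger_gap: 85.2
```

Emit:
play_rows:
  deltas:
    - [[0,0,-0.02],[0,0,0],0]
    - [[0,0,-0.03],[0,0,0],0]
    - [[0,0,-0.04],[0,0,0],0]
    - [[0,0,-0.04],[0,0,0],0]
    - [[0,0,-0.02],[0,0,0],0]
    - [[0,0,0],[0,0,0],0]

```text
time: 9.1
tool_pos: [521.1, -230.5, 203.6]
tcp_rot: [179.5, 0.1, 69.2]
ft_force: [0.3, -0.0, 0.5]
finger_gap: 85.5
```

```bash
python3 - <<'E'
from h import *
go(519.3,75.4,190,162.8)
im=eyes.snapshot("side")
cv2.imwrite("pics/chk4.png",cv2.resize(im[90:260,180:350,::-1],None,fx=3.5,fy=3.5,interpolation=cv2.INTER_CUBIC))
E
```

```text
t 9.1 at [ 521.1 -230.5  203.6] [179.5   0.1  69.2] gap 85.5 F [ 0.3 -0.   0.5]
shift mm [ 285.3 -110.5   12.2] turn rad [0.006, 0.008, -1.634]
```

View pics/chk4.png

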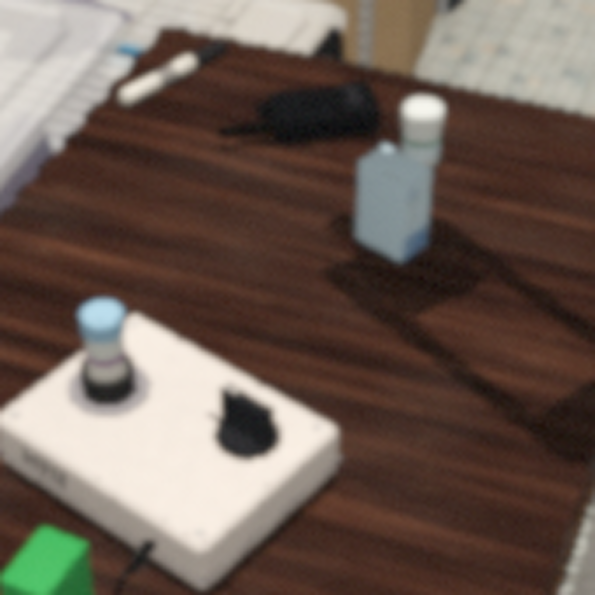

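The carton stands upright and free at (393,205), and the dial is at (245,425) with the vial in its cup. Next I move over the dial and turn the tool.

Emit:
play_rows:
  deltas:
    - [[0.04,-0.0155,0],[0,0,0],0]
    - [[0.04,-0.0155,0],[0,0,0],0]
    - [[0.04,-0.0155,0],[0,0,0],0]
    - [[0.04,-0.0155,0],[0,0,0],0]
    - [[0.04,-0.0155,0],[0,0,0],0]
    - [[0.04,-0.0155,0],[0,0,0],0]
    - [[0.03,-0.012,0],[0,0,0],0]

```text
time: 10.02
tool_pos: [513.0, 66.4, 192.0]
tcp_rot: [-179.7, 0.2, 68.9]
ft_force: [0.6, -0.4, -0.2]
finger_gap: 85.6
```

Emit:
play_rows:
  deltas:
    - [[0,0,0],[0,0,-0.18],0]
    - [[0,0,0],[0,0,-0.18],0]
    - [[0,0,0],[0,0,-0.18],0]
    - [[0,0,0],[0,0,-0.18],0]
    - [[0,0,0],[0,0,-0.18],0]
    - [[0,0,0],[0,0,-0.18],0]
    - [[0,0,0],[0,0,-0.18],0]
    - [[0,0,0],[0,0,-0.18],0]

```text
time: 11.02
tool_pos: [504.8, 69.8, 179.4]
tcp_rot: [-179.2, -1.4, 154.3]
ft_force: [0.5, -0.3, -0.8]
finger_gap: 85.6
```

Emit:
play_rows:
  deltas:
    - [[0,0,0],[0,0,-0.1],0]
    - [[0,0,0],[0,0,0],0]

```text
time: 11.28
tool_pos: [502.9, 69.7, 176.5]
tcp_rot: [-179.3, -1.7, 160.3]
ft_force: [0.4, 0.0, 1.0]
finger_gap: 85.8
```

```bash
python3 - <<'E'
from h import *
go(519.3,75.4,150,162.8)
E
```

```text
t 11.275 at [502.9  69.7 176.5] [-179.3   -1.7  160.3] gap 85.8 F [0.4 0.  1. ]
shift mm [-14.3  11.2  26. ] turn rad [-0.012, -0.03, -0.044]
```

Emit:
play_rows:
  deltas:
    - [[-0.0143,0.0112,0.02],[-0.012,-0.03,-0.044],0]
    - [[0,0,0.008],[0,0,0],0]
    - [[0,0,0],[0,0,0],0]

```text
time: 11.65
tool_pos: [518.1, 75.2, 145.7]
tcp_rot: [-179.9, -0.2, 162.4]
ft_force: [1.1, -0.9, 0.4]
finger_gap: 85.2
```

```bash
python3 - <<'E'
from h import *
go(519.3,75.4,110,162.8)
E
```

```text
t 11.65 at [518.1  75.2 145.7] [-179.9   -0.2  162.4] gap 85.2 F [ 1.1 -0.9  0.4]
shift mm [-1.1  0.6 35.7] turn rad [-0.001, -0.003, -0.007]
```

Emit:
play_rows:
  deltas:
    - [[-0.001,0.0005,0.018],[0,-0.003,-0.007],0]
    - [[0,0,0.018],[0,0,0],0]
    - [[0,0,0.018],[0,0,0],0]
    - [[0,0,0.018],[0,0,0],0]
    - [[0,0,0.008],[0,0,0],0]
    - [[0,0,0],[0,0,0],0]

```text
time: 12.4
tool_pos: [518.0, 74.9, 59.6]
tcp_rot: [-179.9, -0.1, 162.7]
ft_force: [-0.3, -0.7, 0.7]
finger_gap: 85.3
```

```bash
python3 - <<'E'
from h import *
go(519.3,75.4,62,162.8)
E
```

```text
t 12.4 at [518.   74.9  59.6] [-179.9   -0.1  162.7] gap 85.3 F [-0.3 -0.7  0.7]
shift mm [-1.1  0.8 -2.4] turn rad [-0.002, -0.002, -0.002]
```

Emit:
play_rows:
  deltas:
    - [[-0.001,0.0008,-0.004],[0,0,0],0.3]
    - [[0,0,0],[0,0,0],0.6]
    - [[0,0,0],[0,0,0],0.8]
    - [[0,0,0],[0,0,0],1]
    - [[0,0,0],[0,0,0],1]
    - [[0,0,0],[0,0,0],1]
  force: 40

```text
time: 13.15
tool_pos: [521.4, 75.6, 66.5]
tcp_rot: [-180.0, 0.1, 162.7]
ft_force: [-0.6, 0.5, -0.3]
finger_gap: -0.2
```

```bash
python3 - <<'E'
from h import *
go(519.3,75.4,63,162.8); print(r.sense()["wrist_torque"])
E
```

```text
t 13.15 at [521.4  75.6  66.5] [-180.     0.1  162.7] gap -0.2 F [-0.6  0.5 -0.3]
shift mm [ 1.9 -0.8  3.5] turn rad [-0.0, 0.002, -0.002]
[-0. -0. -0.]
```

```bash
python3 - <<'E'
from h import *
ims=[]
for n,(a,b,c,d) in(("top",(150,250,170,270)),("side",(150,250,190,290))):
    im=eyes.snapshot(n)[a:b,c:d,::-1]; ims.append(cv2.resize(im,(400,400),interpolation=cv2.INTER_CUBIC))
cv2.imwrite("pics/chk5.png",np.hstack(ims))
print(r.sense()["finger_gap"],proj("side",[[519,75,57],[519,75,88]]))
E
```

```text
-0.09536552306948812 [[250.6 211.8]
 [250.5 202.6]]
```

View pics/chk5.png

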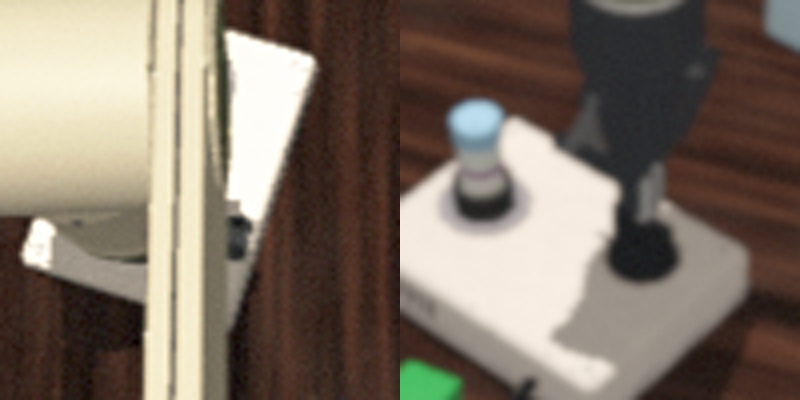

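The shut reading (gap −0.2) doesn't fit a gripped 10 mm bar. The right panel shows the fingers at (650,190) just above or behind the black bar at (640,215). Probing with small sideways moves will show whether the bar is between the pads.

Emit:
play_rows:
  deltas:
    - [[0,0.003,0],[0,0,0],1]

```text
time: 13.38
tool_pos: [522.1, 78.4, 66.4]
tcp_rot: [-180.0, 0.1, 162.7]
ft_force: [0.8, 0.3, -0.5]
finger_gap: -0.1
```

Emit:
play_rows:
  deltas:
    - [[0,-0.006,0],[0,0,0],1]

```text
time: 13.5
tool_pos: [520.4, 73.0, 66.4]
tcp_rot: [-180.0, 0.1, 162.7]
ft_force: [-0.9, 0.4, 0.3]
finger_gap: -0.2
```

```bash
python3 - <<'E'
from h import *
go(519.3,75.4,63,162.8)
im=eyes.snapshot("side"); cv2.imwrite("pics/chk6.png",cv2.resize(im[165:230,220:285,::-1],(590,590),interpolation=cv2.INTER_CUBIC))
p=r.sense()["tool_pos"]; print((proj("side",[p,[519.3,75.4,88],[519.3,75.4,57]])-[220,165])*590/65)
E
```

```text
t 13.5 at [520.4  73.   66.4] [-180.     0.1  162.7] gap -0.2 F [-0.9  0.4  0.3]
shift mm [1.8 2.  3.4] turn rad [-0.0, 0.002, -0.002]
[[278.1 392.2]
 [274.8 342.4]
 [276.4 425.7]]
```

View pics/chk6.png

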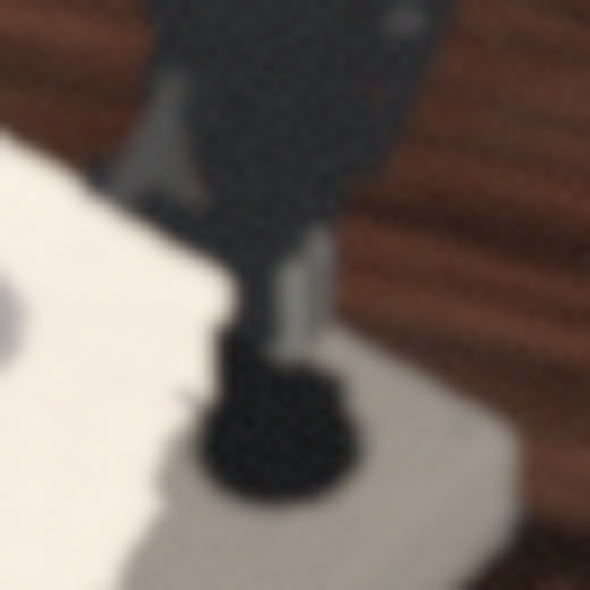

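Free to move both ways, so the bar isn't gripped. In the zoom the pads end at (290,360), right at the bar's top edge, which suggests the tips may be above the bar rather than around it. I'm probing down carefully.

Emit:
play_rows:
  deltas:
    - [[0,0.003,0.003],[0,0,0],1]

```text
time: 13.68
tool_pos: [521.1, 74.6, 63.3]
tcp_rot: [-179.9, 0.1, 162.7]
ft_force: [-0.3, -1.2, 8.4]
finger_gap: -0.1
```

Emit:
play_rows:
  deltas:
    - [[0,0,0.003],[0,0,0],1]

```text
time: 13.8
tool_pos: [521.9, 74.6, 63.0]
tcp_rot: [-179.9, 0.2, 162.7]
ft_force: [-17.8, -1.7, 39.3]
finger_gap: -0.1
```

```bash
python3 - <<'E'
from h import *
go(519.3,75.4,80,162.8)
for z in (40,50,60,70,80): print(z,(proj("side",[[492,-219,z]])-[220,90])*4)
for z in (60,70,80,90): print(z,(proj("side",[[520.4,73,z],[520.4+5,73+15,z]])-[220,165])*590/65)
E
```

```text
t 13.8 at [521.9  74.6  63. ] [-179.9    0.2  162.7] gap -0.1 F [-17.8  -1.7  39.3]
shift mm [  2.7   0.  -17. ] turn rad [-0.001, 0.003, -0.003]
40 [[314.6 246.7]]
50 [[315.3 235.6]]
60 [[316.1 224.5]]
70 [[316.8 213.2]]
80 [[317.6 201.8]]
60 [[275.9 410.9]
 [236.9 442.6]]
70 [[275.4 384.3]
 [236.2 416. ]]
80 [[274.9 357.3]
 [235.5 389. ]]
90 [[274.4 330.1]
 [234.8 361.7]]
```

Contact at reading z = 63 (bar top is really 88), and the image puts the tips at about z 80–90. So the true fingertips sit about 25 mm above the reported TCP height. This also fits the carton picture, where the tip was at about 74 for a reading of 48. I'll back off, open, and go about 24 mm lower than planned, watching the force.

Emit:
play_rows:
  deltas:
    - [[0,0,-0.012],[0,0,0],1]
    - [[0.002,0,0],[0,0,0],0.4]
    - [[0,0,0],[0,0,0],0]
    - [[0,0,0],[0,0,0],0]
    - [[0,0,0],[0,0,0],0]

```text
time: 14.42
tool_pos: [519.3, 75.5, 74.3]
tcp_rot: [-179.9, 0.1, 162.7]
ft_force: [-0.1, 0.1, 0.0]
finger_gap: 72.1
```

```bash
python3 - <<'E'
from h import *
go(519.3,75.4,60,162.8)
E
```

```text
t 14.425 at [519.3  75.5  74.3] [-179.9    0.1  162.7] gap 72.1 F [-0.1  0.1  0. ]
shift mm [ 0.  -0.1 14.3] turn rad [-0.001, 0.003, -0.003]
```

Emit:
play_rows:
  deltas:
    - [[0,0,0.01],[0,0,0],0]
    - [[0,0,0.01],[0,0,0],0]
    - [[0,0,0.008],[0,0,0],0]
    - [[0,0,0.003],[0,0,0],0]

```text
time: 14.92
tool_pos: [518.5, 75.4, 39.8]
tcp_rot: [-179.9, 0.0, 162.6]
ft_force: [0.7, 0.4, 0.2]
finger_gap: 85.1
```

Emit:
play_rows:
  deltas:
    - [[0,0,0],[0,0,0],0.4]
    - [[0,0,0],[0,0,0],0.6]
    - [[0,0,0],[0,0,0],0.8]
    - [[0,0,0],[0,0,0],1]
    - [[0,0,0],[0,0,0],1]
  force: 50

```text
time: 15.55
tool_pos: [519.1, 75.8, 40.4]
tcp_rot: [-179.9, 0.1, 162.7]
ft_force: [-0.2, 3.0, -1.2]
finger_gap: 8.8
```

```bash
python3 - <<'E'
from h import *
go(519.3,75.4,42,162.8)
E
```

```text
t 15.55 at [519.1  75.8  40.4] [-179.9    0.1  162.7] gap 8.8 F [-0.2  3.  -1.2]
shift mm [-0.3 -0.3 -1.6] turn rad [-0.001, 0.002, -0.003]
```

The bar is gripped (gap 8.8 mm). I'm turning clockwise in steps.

Emit:
play_rows:
  deltas:
    - [[0,0,0],[0,0,0.12],1]
    - [[0,0,0],[0,0,0.12],1]
    - [[0,0,0],[0,0,0.12],1]
    - [[0,0,0],[0,0,0.12],1]

```text
time: 16.05
tool_pos: [519.4, 76.4, 40.4]
tcp_rot: [179.9, 0.1, 134.4]
ft_force: [1.7, 2.2, -0.5]
finger_gap: 9.0
```

```bash
python3 - <<'E'
from h import *
go(519.3,75.4,40,102.7)
E
```

```text
t 16.05 at [519.4  76.4  40.4] [179.9   0.1 134.4] gap 9.0 F [ 1.7  2.2 -0.5]
shift mm [-0.7 -0.7  0.4] turn rad [0.002, 0.002, 0.553]
```

Emit:
play_rows:
  deltas:
    - [[0,0,0],[0,0,0.12],1]
    - [[0,0,0],[0,0,0.12],1]
    - [[0,0,0],[0,0,0.12],1]
    - [[0,0,0],[0,0,0.12],1]

```text
time: 16.55
tool_pos: [520.0, 76.8, 40.4]
tcp_rot: [179.8, 0.1, 106.0]
ft_force: [1.3, 1.4, -0.8]
finger_gap: 8.8
```

```bash
python3 - <<'E'
from h import *
go(519.3,75.4,40,102.7)
E
```

```text
t 16.55 at [520.   76.8  40.4] [179.8   0.1 106. ] gap 8.8 F [ 1.3  1.4 -0.8]
shift mm [-1.2 -1.   0.4] turn rad [0.003, 0.001, 0.057]
```

Emit:
play_rows:
  deltas:
    - [[0,0,0],[0,0,0.05],1]
    - [[0,0,0],[0,0,0.005],1]
    - [[0,0,0],[0,0,0],1]
    - [[0,0,0],[0,0,0],1]
    - [[0,0,0],[0,0,0],1]

```text
time: 17.18
tool_pos: [520.1, 76.8, 40.4]
tcp_rot: [179.8, 0.1, 102.8]
ft_force: [1.7, 0.9, -1.0]
finger_gap: 9.1
```

```bash
python3 - <<'E'
from h import *
go(519.3,75.4,40,102.7); print([round(float(v),3) for v in r.sense()["wrist_torque"]])
ims=[]
for n,(a,b,c,d) in(("top",(150,250,170,270)),("side",(110,240,190,320))):
    im=eyes.snapshot(n)[a:b,c:d,::-1]; ims.append(cv2.resize(im,(400,400) if n=="top" else (400,400),interpolation=cv2.INTER_CUBIC))
cv2.imwrite("pics/chk7.png",np.hstack(ims))
E
```

```text
t 17.175 at [520.1  76.8  40.4] [179.8   0.1 102.8] gap 9.1 F [ 1.7  0.9 -1. ]
shift mm [-1.2 -1.1  0.4] turn rad [0.004, 0.001, 0.002]
[0.086, 0.075, 0.075]
```

View pics/chk7.png

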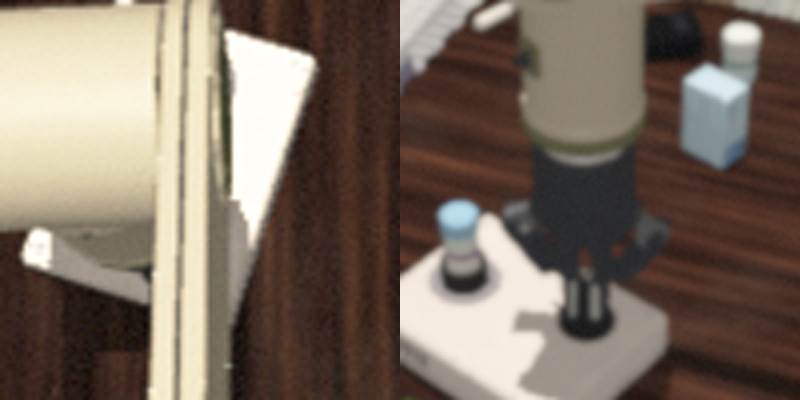

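The pads at (574,298) and (595,298) hold the bar between them, turned about 60° from rest. The carton stands upright at (715,115) and the vial is in its cup at (460,250). The wrist moment of 0.075 Nm fits the 0.06 Nm spring, so I'm handing in.

```bash
python3 - <<'E'
from h import *
go(519.3,75.4,40,102.7); print(r.hand_in())
E
```

```text
t 17.275 at [520.1  76.8  40.5] [179.8   0.1 102.8] gap 8.7 F [ 1.   0.1 -0.4]
shift mm [-1.2 -1.1  0.5] turn rad [0.004, 0.001, 0.002]
the job is handed in; nothing more can be done
None
```

I lifted the carton off the mixer and stood it upright on the worktop at about (521, -230) mm. I then gripped the dial by its bar and turned it about 60° clockwise, which is the third stop. The job was handed in at 17.3 s with the dial still held; no verdict was reported.

- **Dial:** the tool turned 59.9° (yaw 162.7° to 102.8°) with the bar held (opening about 9 mm). The dial angle is inferred from that turn; the bar's own angle could not be measured because the arm hid it. The wrist moment of 0.075 Nm roughly fits the 0.06 Nm spring.
- **Carton and vial:** the last picture shows the carton upright and untouched, and the vial in its cup.
- **Bystanders:** the right-hand spare vial shows no sign of having moved in the last picture. The left-hand one was out of frame, but the arm never went near it.
- **Failed check:** the first attempt on the bar closed on nothing. The fingertips were about 25 mm higher than the reported tool height, shown by touching the bar's top (about 39 N measured at the wrist) and by the side picture. I corrected for this on the second grasp. The cause of that offset is not known.

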